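Jack the flute stand level and lay the flute joint on it

ROBOT

A 6-joint arm with a two-finger parallel gripper is mounted at the origin on the work surface. World frame = base frame: x ahead of the robot, y to its left, z up, the work surface at z = 0. Lengths are in m, angles in rad, forces in N, time in s.
With the tool pointing down it reaches from about 0.325 to 0.775 m from the base axis. Payload 5.5 kg.
Tool frame: the origin (TCP) lies midway between the tips of the shut fingers; the grasp point (between the pads) lies 19 mm behind it; y points along the fingers, x is the direction in which the jaws open and shut, and the axes are right-handed (so a half turn about y gives the same grasp; the last joint's range is limited). The gripper opens to 85 mm and grips with 20 to 120 N. Pads are 22 mm wide; open, the fingers measure 114 mm over their backs; the gripper's body (76 mm by 85 mm) begins 54 mm behind the grasp point. The pads swing forward as they close: fully open they stand 13 mm farther back than shut.
Start: joints at [-1.334, 0.091, 1.231, -0, 1.82, -0.057], TCP at [0.174, -0.574, 0.231] pointing down, gripper open.
Joint ranges: [-2.87, 2.87], [-0.86, 2.18], [0.17, 2.46], [-1.51, 4.65], [0.06, 2.69], [-2.65, 2.65]. Speed limits (rad/s): [2.57, 2.57, 3.01, 3.14, 3.14, 3.14].

INTERFACE

Orientations are given as a unit quaternion [w, x, y, z].
In Python, from cell import ctrl, optics, order gives the robot as it stands.
- The arm moves only by the tool servo_tool, never from a script. Its argument "commands" is a list of rows, each a list of 4 numbers: the shift along the tool's x, y, z scaled (see below), then the turn about the tool's y scaled (see below). A call has 1 to 8 rows; each row is the pose to reach, as a shift and turn from the pose commanded when the call began, along the tool's axes at that moment; what a row does not reach only later rows make up. The controller multiplies each number of a shift by 0.25 m and each number of a turn by 60 degrees. A row lasts 1/10 s, in which the tool goes at most 50 mm and 8.59 degrees, less where a joint would pass 70% of its speed; a pose out of reach is approached as far as the arm can. A call with a number of a shift or a turn outside -1 to 1 is refused whole. A call with a gripper value outside its range is refused whole. "jaw" is the closure, from 0 (fully open) to 1 (shut), set as the call begins (left out, the last holds). The fingers move at their own pace and stop on an object; "grip_force" is the grip in N (left out, the last holds). Time passes only in rows, so rows that repeat a pose let the fingers close. It gives the time, the measured TCP pose, the force and the opening at its end, in the units of the state.
- ctrl.get_obs(): the state, without advancing time (a new reading comes with each control period).
- optics.get_image(name): name is "side" or "top"; returns a dict with "pixels" (420x560x3 uint8, red, green, blue), "intrinsics" (3x3 intrinsics, pixels), "R" (3x3) and "t" (3): a world point X has camera coordinates R X + t. Camera axes: x right, y down, z forward; pixel columns grow to the right and rows downward; lengths in m; the calibration is good to about 2 mm. A picture is of the moment at which its call begins. There is no depth.
- order.sign_off(): hands the job in, once; it reports no verdict.
The state is a dict: "clock": time; "qpos": joint angles; "joint_velocities": joint speeds; "tau": joint torques, N m; "tool_pos": TCP position; "eef_rot": TCP orientation; "wrist_force": force on the tool from outside, world axes, zero at the start; "torque": the same for the moment, N m; "width": finger opening in m.
Only numpy, scipy, OpenCV 4.12 (cv2) and the standard library are available. Lean on these libraries where they do the work, as an engineer would, in place of code of your own. Each camera call takes 0.05 s, during which the arm holds its last target.

TASK

Set the flute joint up level on the flute stand: work the ratchet jack's wooden lever with repeated full strokes, one tooth a stroke, until the jack's V saddle stands at the same height as the fixed V rest beside it, and gently lay the dark bamboo flute joint in both V's, either way round, its middle about half way between them, and let go. Raise the saddle only with the lever, never by taking hold of it or pushing it, and leave the other things on the bench where they are.

Things in the scene. Friction and masses are not known exactly. Their poses are not given: they have to be found in the camera images.
- stand: Flute stand, screwed down. Bed 85 (x) x 250 (y) x 12 mm; at y = -60 mm the fixed V rest on a round column, at y = +60 mm the ratchet jack, lever out to -x. Origin: centre of the bed's underside, z up. V's run along y: cork, 45 degree faces, 24 mm long, tips 23 mm above the bottom line. A 34 mm tube seated level in both has its axis at x = 0, z = 249 mm. Free space for fingers from y = -45 to 45.
- rest_vee (a point): Middle of the bottom line of the fixed V, 225 mm above the bench. Does not move.
- saddle_vee (a point): Middle of the bottom line of the saddle's V. Lift 0: 175 mm above the bench; a tooth is 10 mm and the post rests on a whole tooth (within 1 mm). At lift 50 it is level with point rest_vee. It can go on to lift 75, and the pawl does not let it down again. It starts on tooth 0, 1 or 2, so 5, 4 or 3 strokes are needed.
- saddle: The jack's toothed steel post (20 x 16 mm) with the V saddle (55 x 26 x 40 mm) on top, sliding up and down in the jack. The robot must not lift, pull or push it; the flute may rest in it. Origin on the post's axis, 175 mm below the bottom of its V: its height above the bench is the lift, 0 at the lowest.
- jack_lever (a joint): Angle of the jack's lever, rad. 0: raised (handle 12 degrees above level), where its spring holds it; 0.42: down at its stop. Pressing the handle down raises the post: a stroke past 0.38 lifts it one tooth, a shorter one may let it sink back. Let it spring back below 0.04 before the next stroke, so that the pawl catches the next tooth. It takes about 5 N at the pad.
- lever_pad (a point): Point to press on top of the wooden lever handle, 130 mm out from the lever's pivot and 12 mm above its centre line; moves with it. The handle, 26 mm wide and 24 thick, runs along the stand's x axis from 69 to 179 mm from the pivot, which is at x = -62, y = 60, z = 115.5 mm of the stand (axis along y). Raised, the pad is 154 mm above the bench; at the stop, 100 mm.
- flute: Flute joint, a dark brown bamboo tube, 200 mm long, 34 mm diameter, 0.1 to 0.2 kg, lying on the bench, with a cream ring at one end and red lacquered bores. Origin at its centre on its axis (17 mm above the bench at the start); its length is along x.
- case_tube: Bystander: soot-black bamboo flute case tube with a cork cap, 190 mm long, 48 mm diameter, lying on the bench. Origin at its centre on its axis; length along x.
- spatula: Bystander: white bone spatula, 165 x 26 x 8 mm, lying on the bench. Origin at its underside; length along x.
- lip_rest: Bystander: amber horn lip rest, 70 x 34 x 21 mm. Origin at the centre of its underside.
- sanding_block: Bystander: cork sanding block, 90 x 55 x 30 mm. Origin at the centre of its underside; length along x.
Not all that is in view belongs to the job. Leave any orange or yellow look-alike of the flute alone.

How it is judged:
At the end, for the whole second after the job is handed in: Saddle level with the fixed rest within 3.5 mm; lever back up; flute joint released and at rest in both V's: axis within 0.05 rad of the stand's y, height 249 mm within 5, over the V line within 6 mm, middle within 25 mm of half way (z of saddle_vee in the frame of stand between 0.2215 and 0.2285 m and value of joint jack_lever below 0.05 rad and x of flute in the frame of stand between -0.006 and 0.006 m and y of flute in the frame of stand between -0.025 and 0.025 m and z of flute in the frame of stand between 0.244 and 0.254 m and angle between the x axis of flute and the y axis of stand, either way round below 0.05 rad and linear speed of flute below 0.02 m/s and angular speed of flute below 0.3 rad/s); the robot touches nothing.
It fails at once if the robot touches the saddle with more than 3 N (it is to be raised by the lever only) (contact force between any of the fingers, the arm and saddle above 3 N).
It fails at once if the saddle is raised past the fixed rest (more than 6 mm above it while the lever is up) (z of saddle_vee in the frame of stand above 0.231 m and value of joint jack_lever below 0.02 rad).
It fails at once if the flute joint is dropped or thrown (faster than 0.7 m/s while not held) (linear speed of flute above 0.7 m/s and contact force between the fingers and flute below 0.1 N).
It fails at once if the case tube, spatula, lip rest or sanding block is moved by more than 30 mm (distance of any of case_tube, spatula, lip_rest, sanding_block from where it was at the start of the episode above 0.03 m).
It also fails if it takes over 59 s, if anything falls off the work surface, if the arm or the gripper's body presses on something with over 40 N, if the wrist force passes 120 N, or if a joint passes its speed limit or range.

## Working session

There is one attempt and no reset: what is moved stays moved. The work goes in short steps, Python scripts to look and compute and a tool call to move; the robot and the scene stay as the last step left them, time stands still between calls to the robot, and variables do not carry over. Pictures are saved under pics/ and viewed, and the job is handed in when it is done.

Besides the shell and the picture viewer there is one more tool, called after "Request:" as name([rows], argument=value, ...), one row to a line, values as JSON. servo_tool: Moves the arm, as the interface text tells. Shifts and turns lie within -1 to 1; 1 stands for 0.25 m of shift or 60 degrees of turn. Its arguments: {"type":"object","properties":{"commands":{"type":"array","items":{"type":"array","items":{"type":"number","minimum":-1,"maximum":1}}},"jaw":{"type":"number"},"grip_force":{"type":"number"}},"required":["commands"]}

```bash
ls; mkdir -p pics
python3 - <<'E'
from cell import ctrl, optics, order
import cv2,numpy as np
print(ctrl.get_obs())
for n in("side","top"):
    d=optics.get_image(n); cv2.imwrite(f"pics/{n}0.png",d["pixels"][:,:,::-1]); np.savez(f"{n}0.npz",**d)
    print(n,d["intrinsics"],d["R"],d["t"])
E
```

```text
pics
{'clock': 0.0, 'qpos': array([-1.33368383e+00,  9.18349110e-02,  1.23192416e+00,  2.55778040e-05,
        1.81983415e+00, -5.67230110e-02]), 'joint_velocities': array([ 0.00080293,  0.00146288, -0.00013035,  0.00035419, -0.00017789,
        0.00077868]), 'tau': array([-1.90708226e-03, -4.58734453e+01, -4.18027925e+01, -2.54669094e-04,
        1.15791653e-02, -8.92236471e-06]), 'tool_pos': array([ 0.1736962 , -0.57398707,  0.23014362]), 'eef_rot': array([ 0.56826922, -0.56734964,  0.42195415, -0.42087906]), 'wrist_force': array([-0.41923486, -0.33423746,  0.75387021]), 'torque': array([-0.01942311,  0.03171861, -0.02219968]), 'width': 0.0855722410788764}
side [[437.55742173   0.         283.93333494]
 [  0.         437.55742173 209.48242732]
 [  0.           0.           1.        ]] [[-0.99205327 -0.12578873  0.00273938]
 [-0.09502537  0.73480742 -0.67158636]
 [ 0.08246508 -0.66650975 -0.74092122]] [0.47483404 0.07204671 1.31056891]
top [[513.56208973   0.         289.30541209]
 [  0.         513.56208973 208.75300621]
 [  0.           0.           1.        ]] [[-0.05650639 -0.99840062 -0.00179794]
 [-0.97771783  0.0557003  -0.2023989 ]
 [ 0.20217533 -0.00967895 -0.97930151]] [0.14375314 0.4505796  1.37763601]
```

View pics/side0.png

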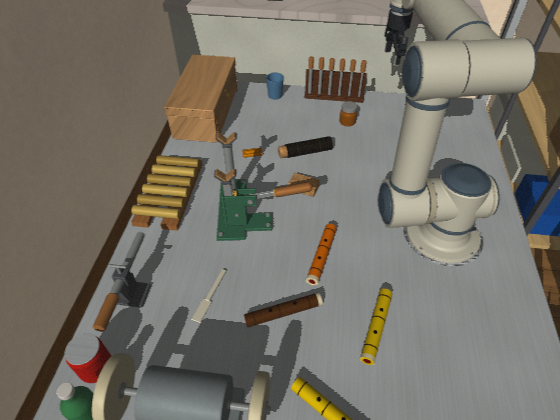

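View pics/top0.png

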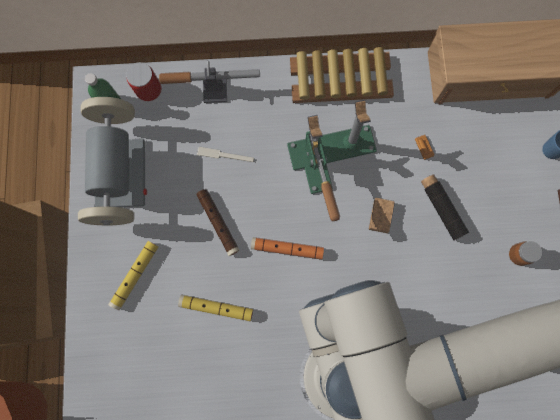

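Run:
```python
import cv2
a=cv2.imread("pics/side0.png")[110:345,180:355]; a=cv2.resize(a,None,fx=3.4,fy=2.5*1.0,interpolation=cv2.INTER_CUBIC) if 0 else cv2.resize(a[:130],None,fx=4.4,fy=4.4,interpolation=cv2.INTER_CUBIC)
cv2.imwrite("pics/side0c.png",a)
b=cv2.imread("pics/top0.png")[90:230,270:410]; cv2.imwrite("pics/top0c.png",cv2.resize(b,None,fx=4.2,fy=4.2,interpolation=cv2.INTER_CUBIC))
b=cv2.imread("pics/top0.png")[170:270,160:280]; cv2.imwrite("pics/top0f.png",cv2.resize(b,None,fx=5,fy=5,interpolation=cv2.INTER_CUBIC))
```

```text
(no output)
```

View pics/side0c.png

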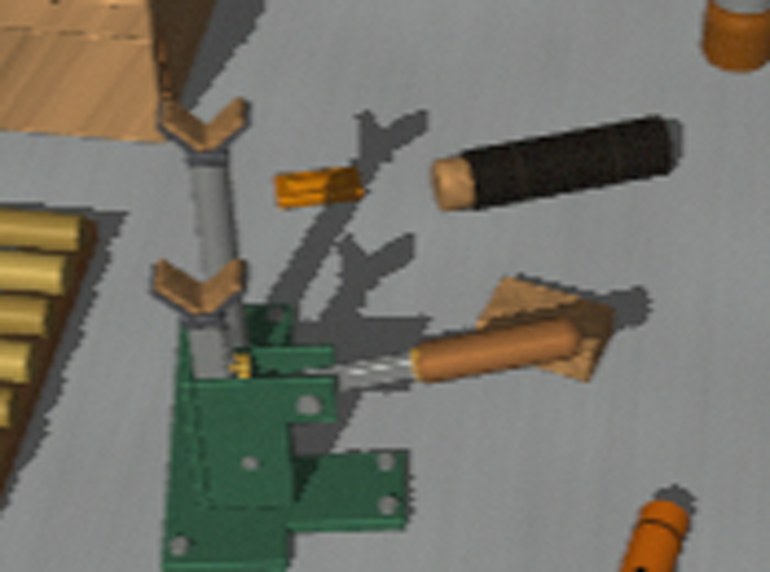

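View pics/top0c.png

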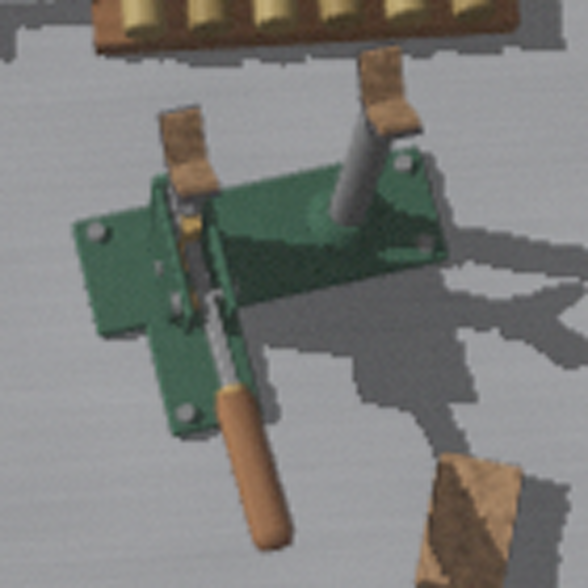

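View pics/top0f.png

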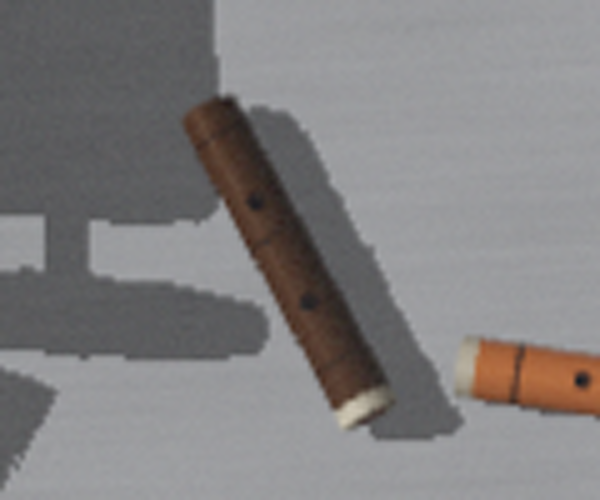

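```bash
cat > h.py <<'E'
import numpy as np,cv2
def load(n): return dict(np.load(n+".npz"))
def ray(d,uv,z):
    K,R,t=d["intrinsics"],d["R"],d["t"]; c=-R.T@t
    v=R.T@np.linalg.inv(K)@np.array([uv[0],uv[1],1.]); s=(z-c[2])/v[2]; return c+s*v
def proj(d,X):
    p=d["K"] if 0 else d["intrinsics"]@(d["R"]@np.asarray(X)+d["t"]); return p[:2]/p[2]
def tri(d1,u1,d2,u2):
    A=[];
    for d,u in((d1,u1),(d2,u2)):
        P=d["intrinsics"]@np.c_[d["R"],d["t"]]; A+= [u[0]*P[2]-P[0],u[1]*P[2]-P[1]]
    A=np.array(A); return np.linalg.lstsq(A[:,:3],-A[:,3],rcond=None)[0]
E
python3 - <<'E'
from h import *
T=load("top0");S=load("side0")
c=lambda u,v:(270+u/4.2-.4,90+v/4.2-.4)
print("bed")
P=[ray(T,c(*p),.012)for p in((75,222),(415,150),(447,255),(100,333))]
for p in P:print(p)
print("mean",np.mean(P,0), [np.linalg.norm(P[i]-P[(i+1)%4]) for i in range(4)])
for a,b in((1,0),(2,3)):
    d=P[b]-P[a]; print(np.arctan2(d[1],d[0]))
s=lambda u,v:(180+u/4.4-.4,110+v/4.4-.4)
print("rest valley",ray(T,c(386,96),.225), ray(S,s(206,148),.225),"front")
print("saddle valley tri (top mid, side front)",[ (h,ray(T,c(190,158),h),ray(S,s(200,310),h)) for h in(.175,.185,.195)])
print("handle end", ray(T,c(272,548),.154))
# flute
im=T["pixels"];hsv=cv2.cvtColor(im,cv2.COLOR_RGB2HSV)
f=lambda u,v:(160+u/5-.4,170+v/5-.4)
for z in(.017,):
  A=ray(T,f(211,107),.017);B=ray(T,f(365,408),.017);print("flute ends",A,B,np.linalg.norm(A-B),(A+B)/2)
E
```

```text
bed
[0.66262252 0.11186201 0.012     ]
[ 0.70179783 -0.12856412  0.012     ]
[ 0.62397528 -0.14394677  0.012     ]
[0.58172441 0.09917141 0.012     ]
mean [ 0.64253001 -0.01536937  0.012     ] [np.float64(0.24359685713888643), np.float64(0.07932827269795578), np.float64(0.24676220002934876), np.float64(0.0818874611754697)]
1.7323180072265758
1.742865192165374
rest valley [ 0.657554   -0.07541881  0.225     ] [ 0.65162661 -0.06362966  0.225     ] front
saddle valley tri (top mid, side front) [(0.175, array([0.643886  , 0.04069612, 0.175     ]), array([0.63913032, 0.03369356, 0.175     ])), (0.185, array([0.64014267, 0.04141566, 0.185     ]), array([0.63593621, 0.04373494, 0.185     ])), (0.195, array([0.63639933, 0.0421352 , 0.195     ]), array([0.6327421 , 0.05377632, 0.195     ]))]
handle end [0.39983275 0.00617296 0.154     ]
flute ends [0.52984342 0.36391479 0.017     ] [0.35255318 0.28209562 0.017     ] 0.19525933425335532 [0.4411983 0.3230052 0.017    ]
```

```bash
cat >> h.py <<'E'
from scipy.spatial.transform import Rotation as Rr
def toolR(o): q=o["eef_rot"]; return Rr.from_quat([q[1],q[2],q[3],q[0]]).as_matrix()
SC=np.array([.643,-.0155,0]); SY=.167
def st(p): c,s=np.cos(SY),np.sin(SY); return SC+np.array([c*p[0]-s*p[1],s*p[0]+c*p[1],p[2]])
def cmd(o,target):
    R=toolR(o); print("cmd scaled",np.round(R.T@(np.asarray(target)-o["tool_pos"])/.25,4), "jaw yaw deg",np.degrees(np.arctan2(R[1,0],R[0,0])))
E
python3 - <<'E'
from h import *
from cell import ctrl
o=ctrl.get_obs();print(toolR(o).round(3))
pad=st([-.062-.130*np.cos(np.radians(12))+.012*np.sin(np.radians(12))*-1*-1,.06,.154]);print("pad",pad)
cmd(o,pad+[0,0,.04]); 
T=load("top0");S=load("side0")
for n,d in(("top",T),("side",S)):
    im=d["pixels"][:,:,::-1].copy()
    im=cv2.resize(im,None,fx=4,fy=4,interpolation=cv2.INTER_CUBIC)
    def m(p,col):
        q=(proj(d,st(p))+.5)*4-.5; cv2.circle(im,tuple(int(round(v)) for v in q),4,col,-1)
    for x in(-.0425,.0425):
        for y in(-.125,.125): m([x,y,.012],(0,0,255))
    for y0,z in((-.06,.225),(.06,.195)):
        for yy in(-.012,.012):
            m([0,y0+yy,z],(255,0,0)); m([-.023,y0+yy,z+.023],(255,255,0)); m([.023,y0+yy,z+.023],(255,255,0))
    m([-.062-.130*np.cos(.209)+.012*.2,.06,.154],(0,255,0))
    m([-.062-.179*np.cos(.209),.06,.1527],(0,255,0))
    im=im[360:960,1080:1640] if n=="top" else im[500:1040,820:1300]
    cv2.imwrite(f"pics/{n}_ov.png",im)
E
```

```text
[[ 0.29  -0.     0.957]
 [-0.957  0.002  0.29 ]
 [-0.002 -1.     0.   ]]
pad [0.44895916 0.01263704 0.154     ]
cmd scaled [-1.9271  0.1485  1.7335] jaw yaw deg -73.1664948225062
```

View pics/top_ov.png

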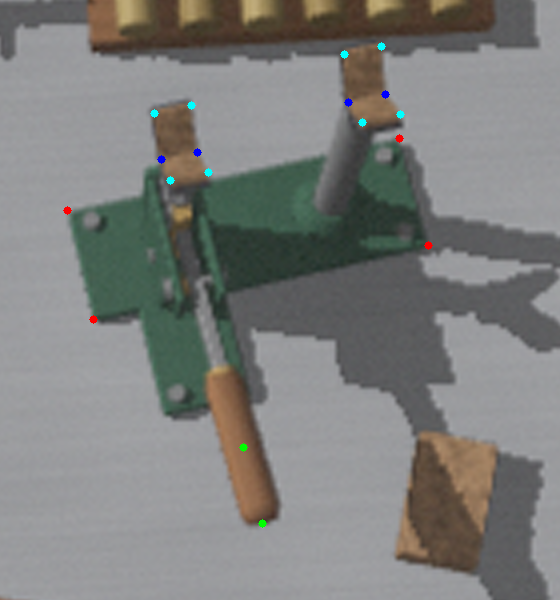

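View pics/side_ov.png

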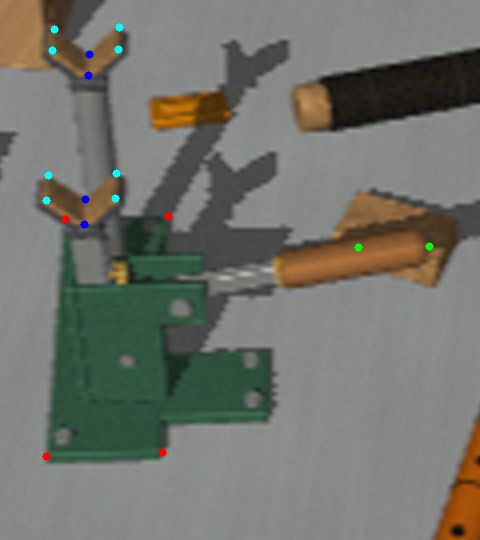

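Request:
servo_tool([
  [-0.96,0,0.87,0],
  [-0.96,0,0.87,0],
  [-0.96,0,0.87,0],
  [-0.96,0,0.87,0],
  [-0.96,0,0.87,0],
  [-0.96,0,0.87,0],
  [-0.96,0,0.87,0],
  [-0.96,0,0.87,0],
], jaw=1)

```text
clock: 0.9
tool_pos: [0.3135, -0.2791, 0.2315]
eef_rot: [0.569, -0.569, 0.42, -0.42]
wrist_force: [-0.2, -0.5, -0.3]
width: -0.0002
```

Request:
servo_tool([
  [-0.96,0.1,0.86,0],
  [-0.96,0.1,0.86,0],
  [-0.96,0.1,0.86,0],
  [-0.96,0.1,0.86,0],
  [-0.96,0.1,0.86,0],
  [-0.96,0.1,0.86,0],
  [-0.96,0.1,0.86,0],
  [-0.96,0.1,0.86,0],
])

```text
clock: 1.7
tool_pos: [0.4493, 0.0122, 0.2049]
eef_rot: [-0.568, 0.569, -0.421, 0.42]
wrist_force: [-0.2, -0.6, 0.1]
width: 0.0001
```

Run:
```python
from h import *
from cell import ctrl
o=ctrl.get_obs();print(o["tool_pos"],o["wrist_force"],o["qpos"],o["width"]);cmd(o,[.449,.0126,.154])
```

```text
[0.44929447 0.01216142 0.20494819] [-0.19461601 -0.55523704  0.13016397] [-4.89691593e-02 -3.18963491e-01  1.65681960e+00  4.21423752e-04
  1.80603438e+00  1.22435641e+00] 6.602059336669513e-05
cmd scaled [-1.800e-03  2.038e-01 -2.000e-04] jaw yaw deg -72.95064764709757
```

Request:
servo_tool([
  [0,0.15,0,0],
  [0,0.2,0,0],
  [0,0.25,0,0],
  [0,0.3,0,0],
  [0,0.35,0,0],
  [0,0.38,0,0],
  [0,0.41,0,0],
  [0,0.41,0,0],
])

```text
clock: 2.5
tool_pos: [0.4491, 0.0096, 0.1041]
eef_rot: [0.568, -0.568, 0.421, -0.422]
wrist_force: [-1.2, -1.6, 4.8]
width: 0.0002
```

Request:
servo_tool([
  [0,0.015,0,0],
  [0,0.03,0,0],
  [0,0.03,0,0],
])

```text
clock: 2.8
tool_pos: [0.4495, 0.0095, 0.1015]
eef_rot: [0.568, -0.567, 0.42, -0.423]
wrist_force: [-10.6, -1.7, 21.4]
width: 0.0002
```

Run:
```python
from h import *
from cell import optics
for n in("side","top"):
    d=optics.get_image(n); im=d["pixels"][:,:,::-1]; np.savez(f"{n}1.npz",**d)
    c=im[110:240,180:340] if n=="side" else im[90:230,270:410]
    cv2.imwrite(f"pics/{n}1c.png",cv2.resize(c,None,fx=4.2,fy=4.2,interpolation=cv2.INTER_CUBIC))
```

```text
(no output)
```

View pics/side1c.png

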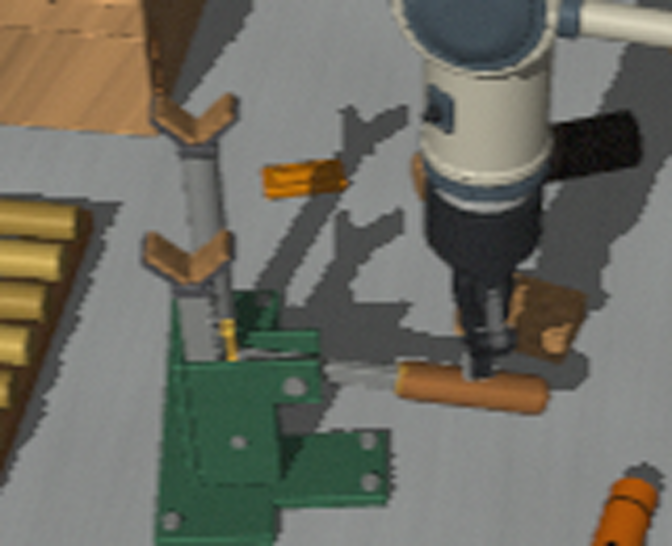

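At its stop (21 N); the handle lies level-down at crop (470,385), and the saddle has risen. Release.

Request:
servo_tool([
  [0,-0.1,0,0],
  [0,-0.2,0,0],
  [0,-0.3,0,0],
  [0,-0.3,0,0],
  [0,-0.3,0,0],
  [0,-0.3,0,0],
])

```text
clock: 3.5
tool_pos: [0.4483, 0.0104, 0.1699]
eef_rot: [-0.567, 0.568, -0.422, 0.421]
wrist_force: [0.1, -0.4, -0.6]
width: 0.0001
```

```bash
cat > look.py <<'E'
from h import *
import sys
from cell import optics,ctrl
k=sys.argv[1]
for n in("side","top"):
    d=optics.get_image(n); im=d["pixels"][:,:,::-1]; np.savez(f"{n}{k}.npz",**d)
    c=im[110:240,180:340] if n=="side" else im[90:230,270:410]
    cv2.imwrite(f"pics/{n}{k}c.png",cv2.resize(c,None,fx=4.2,fy=4.2,interpolation=cv2.INTER_CUBIC))
o=ctrl.get_obs();print(o["clock"],o["tool_pos"],o["wrist_force"])
E
python3 look.py 2
```

```text
3.6 [0.44817519 0.01036114 0.16979206] [-0.20658238  0.05001758  0.17286771]
```

View pics/side2c.png

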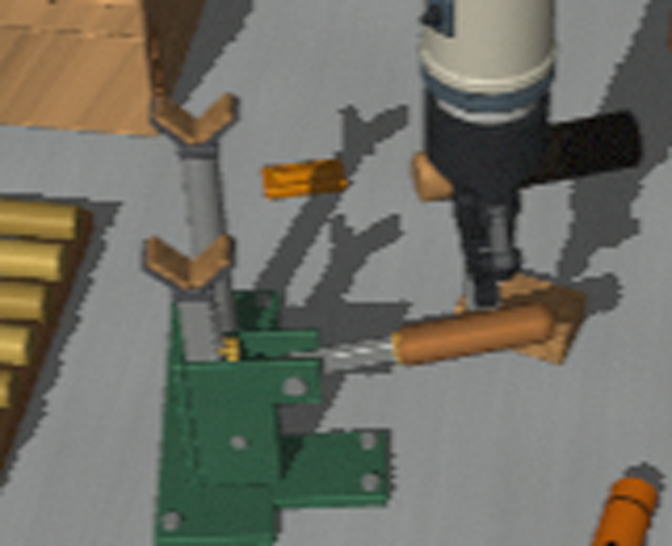

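Run:
```python
from h import *
S=load("side0");T=load("top0")
for z in(.175,.185,.195,.205,.215,.225): print(z,proj(S,st([0,.072,z])).round(1),(proj(S,st([0,.072,z]))-[180,110])*4.2+1.6, "tip top",proj(T,st([0,.06,z])).round(1))
import cv2
a=load("side0")["pixels"];b=load("side2")["pixels"]
x=np.hstack([cv2.resize(i[140:200,205:255],None,fx=7,fy=7,interpolation=cv2.INTER_NEAREST) for i in(a,b)])
cv2.imwrite("pics/cmp02.png",x[:,:,::-1])
```

```text
0.175 [226.2 185.8] [195.81681223 320.06102275] tip top [314.  131.2]
0.185 [225.9 183.2] [194.3486886  309.05746692] tip top [314.2 129.9]
0.195 [225.5 180.6] [192.86214604 297.91586162] tip top [314.3 128.5]
0.205 [225.2 177.9] [191.35683575 286.63359252] tip top [314.5 127.1]
0.215 [224.8 175.1] [189.83240005 275.20797886] tip top [314.7 125.7]
0.225 [224.4 172.4] [188.28847211 263.63627131] tip top [314.9 124.2]
```

View pics/cmp02.png

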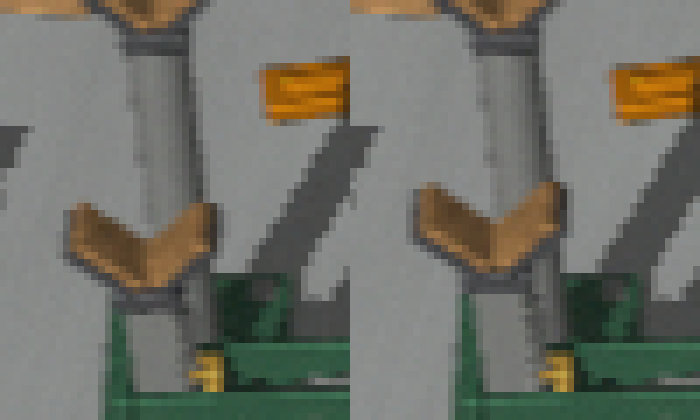

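The saddle went from about row 180.5 to 178.2 (side), i.e. tooth 2 → 3. Two more strokes.

Request:
servo_tool([
  [0,0.06,0,0],
  [0,0.12,0,0],
  [0,0.18,0,0],
  [0,0.23,0,0],
  [0,0.27,0,0],
  [0,0.295,0,0],
  [0,0.3,0,0],
  [0,0.3,0,0],
])

```text
clock: 4.4
tool_pos: [0.4486, 0.0103, 0.1008]
eef_rot: [0.568, -0.567, 0.421, -0.422]
wrist_force: [-14.7, -0.1, 31.1]
width: 0.0001
```

Request:
servo_tool([
  [0,-0.1,0,0],
  [0,-0.2,0,0],
  [0,-0.3,0,0],
  [0,-0.3,0,0],
  [0,-0.3,0,0],
  [0,-0.3,0,0],
])

```text
clock: 5.0
tool_pos: [0.448, 0.0104, 0.1689]
eef_rot: [-0.567, 0.568, -0.422, 0.42]
wrist_force: [0.4, -0.5, -0.2]
width: 0.0002
```

```bash
python3 look.py 3
```

```text
5.1 [0.44803766 0.01045179 0.16927284] [-0.37940353 -0.06141716  1.18750247]
```

View pics/side3c.png

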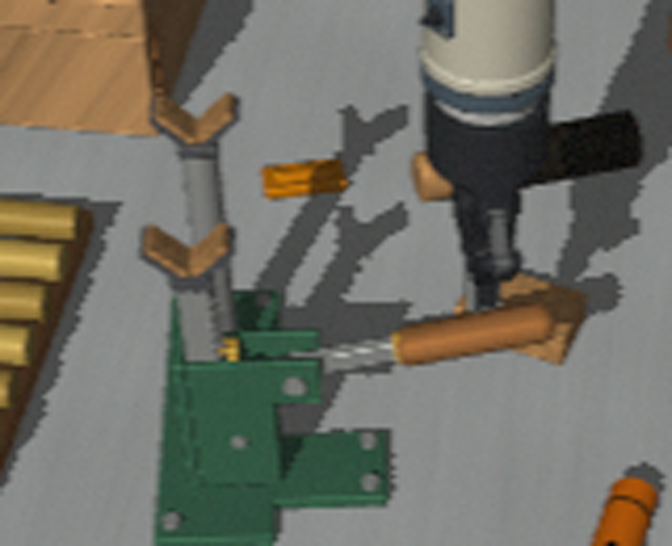

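The valley is now at crop row ≈276 (expected 275 for z = 0.215). One stroke left.

Request:
servo_tool([
  [0,0.06,0,0],
  [0,0.12,0,0],
  [0,0.18,0,0],
  [0,0.23,0,0],
  [0,0.27,0,0],
  [0,0.295,0,0],
  [0,0.3,0,0],
  [0,0.3,0,0],
])

```text
clock: 5.9
tool_pos: [0.4487, 0.0103, 0.1008]
eef_rot: [0.568, -0.567, 0.421, -0.422]
wrist_force: [-15.0, 0.4, 30.9]
width: -0.0002
```

Request:
servo_tool([
  [0,-0.1,0,0],
  [0,-0.2,0,0],
  [0,-0.3,0,0],
  [0,-0.4,0,0],
  [0,-0.5,0,0],
  [0,-0.5,0,0],
])

```text
clock: 6.5
tool_pos: [0.4498, 0.0103, 0.2234]
eef_rot: [0.569, -0.567, 0.42, -0.423]
wrist_force: [-0.1, -0.7, 0.3]
width: -0.0
```

```bash
python3 look.py 4;  python3 - <<'E'
from h import *
from cell import ctrl
cmd(ctrl.get_obs(),[.441,.323,.20])
T=load("top4")["pixels"];cv2.imwrite("pics/top4.png",T[:,:,::-1])
x=np.hstack([cv2.resize(load(k)["pixels"][120:200,205:255],None,fx=7,fy=7,interpolation=cv2.INTER_NEAREST) for k in("side3","side4")])
cv2.imwrite("pics/cmp34.png",x[:,:,::-1])
E
```

```text
6.6 [0.44870733 0.0103872  0.21982341] [-0.07347322  0.06543368 -0.50084102]
cmd scaled [-1.2058  0.0795  0.3327] jaw yaw deg -73.16739304374987
```

View pics/side4c.png

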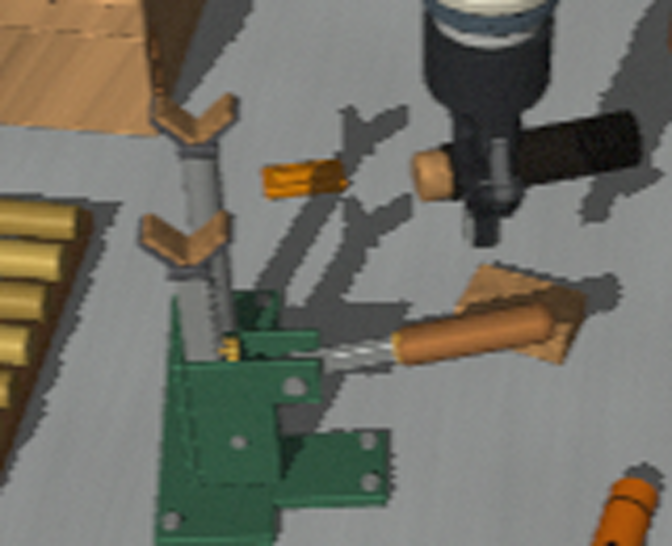

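View pics/cmp34.png

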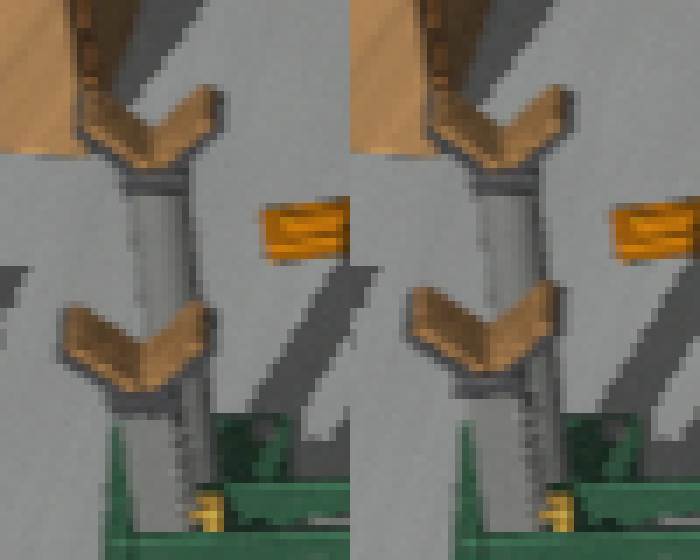

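View pics/top4.png

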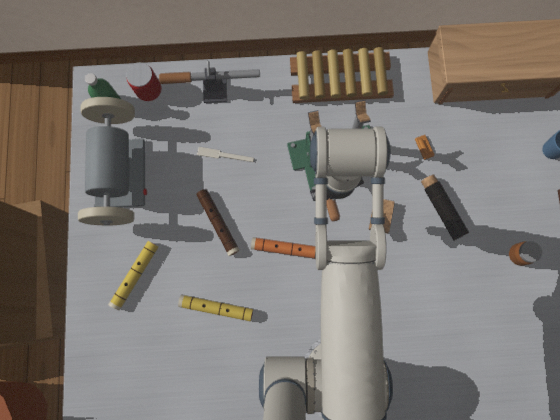

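Run:
```python
from h import *
T=load("top4");S=load("side4")
im=T["pixels"]
print("cam",-T["R"].T@T["t"],"rest front v side",proj(S,st([0,-.048,.225])),"saddle",proj(S,st([0,.072,.225])))
hsv=cv2.cvtColor(im,cv2.COLOR_RGB2HSV); h,s,v=cv2.split(hsv)
m=((h<14)&(s>90)&(v<140)).astype(np.uint8); 
box=np.zeros_like(m);box[180:265,185:243]=1;m*=box
m=cv2.morphologyEx(m,cv2.MORPH_CLOSE,np.ones((3,3)))
n,l,st_,ce=cv2.connectedComponentsWithStats(m);k=1+np.argmax(st_[1:,4]);print(st_[k])
c,_=cv2.findContours((l==k).astype(np.uint8),cv2.RETR_EXTERNAL,cv2.CHAIN_APPROX_NONE)
print(cv2.minAreaRect(c[0]))
cr=((s<90)&(v>150)&(h<40)&(h>10)).astype(np.uint8)*box; ys,xs=np.nonzero(cr); 
# cream near ring
g=(xs>225)&(ys>238); print("cream",xs[g].mean(),ys[g].mean(),g.sum())
vx,vy,x0,y0=cv2.fitLine(np.argwhere(l==k)[:,::-1].astype(np.float32),cv2.DIST_L2,0,.01,.01).ravel();
a=ray(T,(x0-30*vx,y0-30*vy),.017);b=ray(T,(x0+30*vx,y0+30*vy),.017);d=b-a;print("axis ang",np.degrees(np.arctan2(d[1],d[0])),a,b, "wood centre",ray(T,(x0,y0),.017))
```

```text
cam [0.17013866 0.13175988 1.4405763 ] rest front v side [226.58250979 143.43369763] saddle [224.44963622 172.38958841]
[197 191  36  60 476]
((215.08995056152344, 219.918701171875), (65.35294342041016, 9.058822631835938), 61.927513122558594)
cream 230.14285714285714 251.82142857142858 28
axis ang -154.50374809113453 [0.52299033 0.36863027 0.017     ] [0.36640234 0.2939542  0.017     ] wood centre [0.44385981 0.3308933  0.017     ]
```

Run:
```python
from h import *
T=load("top4");im=T["pixels"]
hsv=cv2.cvtColor(im,cv2.COLOR_RGB2HSV); h,s,v=cv2.split(hsv)
box=np.zeros(s.shape,np.uint8);box[180:265,185:243]=1
m=((s>45)&((h<25)|(h>165))).astype(np.uint8)*box
m=cv2.morphologyEx(m,cv2.MORPH_CLOSE,np.ones((3,3)))
n,l,q,ce=cv2.connectedComponentsWithStats(m);k=1+np.argmax(q[1:,4]);M=(l==k).astype(np.uint8);print(q[k])
c,_=cv2.findContours(M,cv2.RETR_EXTERNAL,cv2.CHAIN_APPROX_NONE)
r=cv2.minAreaRect(c[0]);print(r)
vx,vy,x0,y0=cv2.fitLine(np.argwhere(M)[:,::-1].astype(np.float32),cv2.DIST_L2,0,.01,.01).ravel()
a=ray(T,(x0-30*vx,y0-30*vy),.017);b=ray(T,(x0+30*vx,y0+30*vy),.017);d=a-b
print("ang",np.degrees(np.arctan2(d[1],d[0])),"c",ray(T,(x0,y0),.017),ray(T,r[0],.017))
o=im.copy();cv2.drawContours(o,c,-1,(0,255,0),1)
cv2.imwrite("pics/fl.png",cv2.resize(np.hstack([im[180:270,180:250],o[180:270,180:250]]),None,fx=5.5,fy=5.5,interpolation=cv2.INTER_NEAREST)[:,:,::-1])
```

```text
[196 190  40  62 727]
((215.80967712402344, 219.76817321777344), (66.5882339477539, 11.411764144897461), 61.927513122558594)
ang 25.927741330690903 c [0.44325624 0.32645994 0.017     ] [0.44416208 0.32631615 0.017     ]
```

View pics/fl.png

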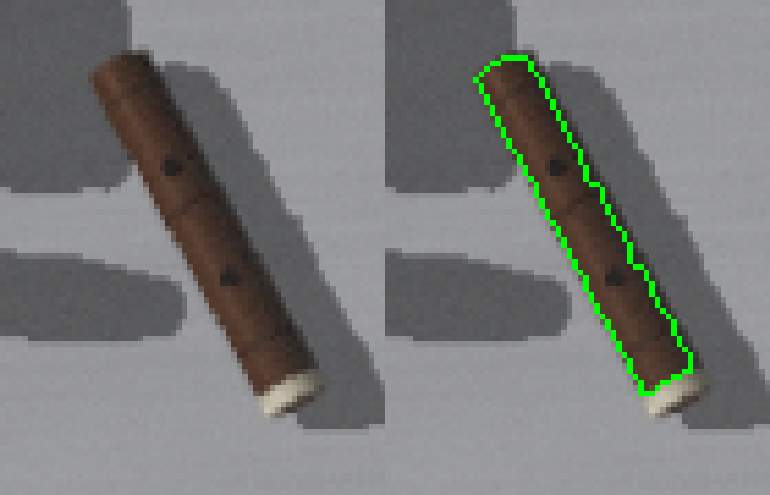

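Request:
servo_tool([
  [-1,0,0.3,0],
  [-1,0,0.3,0],
  [-1,0,0.3,0],
  [-1,0,0.3,0],
  [-1,0,0.3,-0.07],
  [-1,0,0.3,-0.14],
  [-1,0,0.3,-0.14],
  [-1,0,0.3,-0.14],
], jaw=0, grip_force=40)

```text
clock: 7.4
tool_pos: [0.4476, 0.2708, 0.2192]
eef_rot: [-0.596, 0.598, -0.38, 0.379]
wrist_force: [-0.1, -0.0, 0.1]
width: 0.0849
```

Run:
```python
from h import *
from cell import ctrl
o=ctrl.get_obs();print(o["tool_pos"],o["width"]);cmd(o,[.4412,.3225,.08])
```

```text
[0.4476445  0.27077056 0.21921425] 0.0848817329905886
cmd scaled [-0.1986  0.5565  0.0663] jaw yaw deg -64.86050652881627
```

Request:
servo_tool([
  [-0.2,0.1,0.066,0],
  [-0.2,0.3,0.066,0],
  [-0.2,0.46,0.066,0],
  [-0.2,0.55,0.066,0],
  [-0.2,0.55,0.066,0],
  [-0.2,0.55,0.066,0],
])

```text
clock: 8.0
tool_pos: [0.4422, 0.3225, 0.0842]
eef_rot: [-0.597, 0.597, -0.379, 0.38]
wrist_force: [-0.5, 0.2, 1.1]
width: 0.0857
```

Run:
```python
from h import *
from cell import ctrl,optics
o=ctrl.get_obs();print(o["tool_pos"]);cmd(o,[.4412,.3225,.006])
d=optics.get_image("side");cv2.imwrite("pics/s5.png",cv2.resize(d["pixels"][230:350,220:360],None,fx=5,fy=5,interpolation=cv2.INTER_CUBIC)[:,:,::-1])
d=optics.get_image("top");cv2.imwrite("pics/t5.png",cv2.resize(d["pixels"][160:280,160:300],None,fx=5,fy=5,interpolation=cv2.INTER_CUBIC)[:,:,::-1])
```

```text
[0.44216628 0.32248384 0.08424847]
cmd scaled [-0.0017  0.313  -0.0035] jaw yaw deg -64.92064023540362
```

View pics/s5.png

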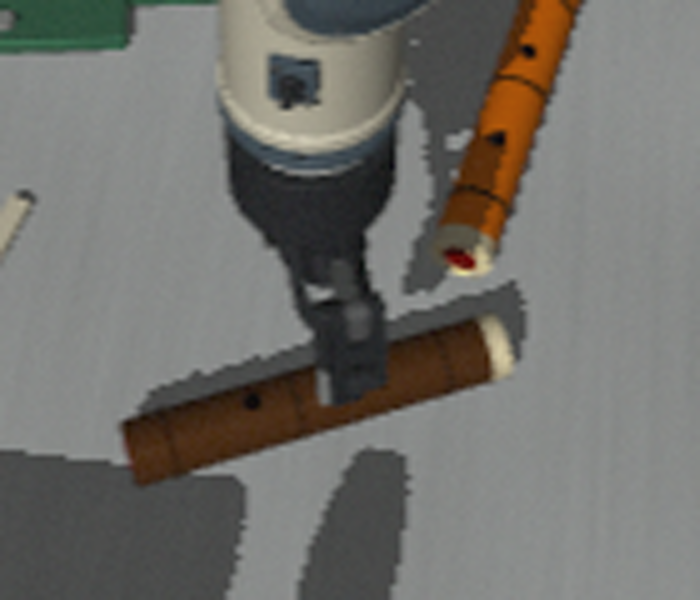

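View pics/t5.png

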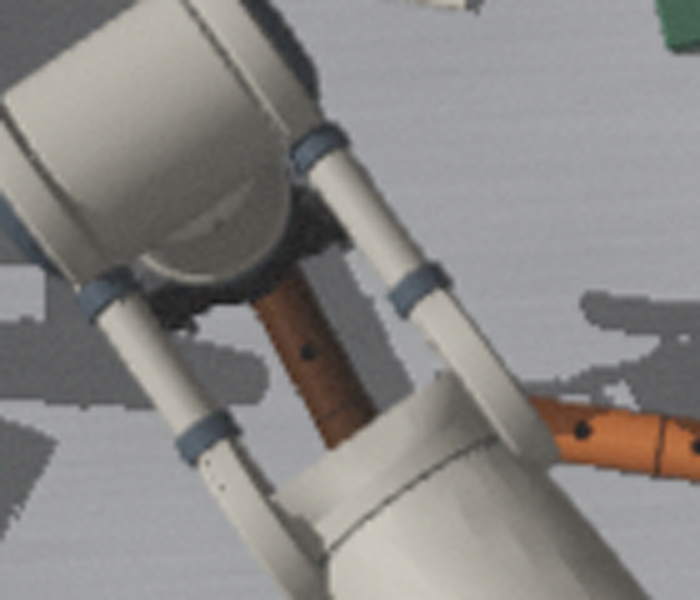

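Run:
```python
from h import *
S=load("side0")
f=lambda u,v:(220+u/5-.4,230+v/5-.4)
A=ray(S,f(132,454),.017);B=ray(S,f(503,347),.017);d=A-B;print(A,B,np.linalg.norm(d),(A+B)/2,np.degrees(np.arctan2(d[1],d[0])))
```

```text
[0.528424   0.36476045 0.017     ] [0.34793924 0.27991128 0.017     ] 0.19943453085840768 [0.43818162 0.32233587 0.017     ] 25.179070749165323
```

Request:
servo_tool([
  [0,0.15,-0.01,0],
  [0,0.25,-0.01,0],
  [0,0.3,-0.01,0],
  [0,0.3,-0.01,0],
  [0,0.3,-0.01,0],
])

```text
clock: 8.6
tool_pos: [0.4405, 0.3231, 0.0107]
eef_rot: [0.598, -0.596, 0.378, -0.379]
wrist_force: [-0.1, 0.3, -0.1]
width: 0.0854
```

Request:
servo_tool([
  [0,0,0,0],
  [0,0,0,0],
  [0,0,0,0],
  [0,0,0,0],
  [0,0,0,0],
  [0,0,0,0],
], jaw=1, grip_force=40)

```text
clock: 9.2
tool_pos: [0.4399, 0.3229, 0.0097]
eef_rot: [0.598, -0.597, 0.378, -0.379]
wrist_force: [-0.6, 0.1, 5.6]
width: 0.0326
```

Request:
servo_tool([
  [0,-0.05,0,0],
  [0,-0.15,0,0],
  [0,-0.3,0,0],
  [0,-0.5,0,0],
  [0,-0.7,0,0],
  [0,-0.9,0,0],
  [0,-1,0,0],
  [0,-1,0,0],
])

```text
clock: 10.0
tool_pos: [0.4404, 0.3231, 0.2645]
eef_rot: [0.6, -0.594, 0.377, -0.38]
wrist_force: [-0.3, -0.3, -1.8]
width: 0.0323
```

Run:
```python
from h import *
from cell import ctrl,optics
o=ctrl.get_obs();print(o["tool_pos"],o["width"],o["wrist_force"],o["qpos"])
d=optics.get_image("side");np.savez("side6.npz",**d);cv2.imwrite("pics/s6.png",d["pixels"][:,:,::-1]);cv2.imwrite("pics/s6c.png",cv2.resize(d["pixels"][170:310,200:360],None,fx=4.2,fy=4.2,interpolation=cv2.INTER_CUBIC)[:,:,::-1])
cmd(o,st([0,0,.30]))
```

```text
[0.44038076 0.32311409 0.26449336] 0.032315838661419224 [-0.34680651 -0.26023564 -1.8149064 ] [ 5.70753694e-01 -5.23448928e-02  1.31706359e+00 -7.48100437e-05
  1.86836255e+00  1.70118982e+00]
cmd scaled [ 1.5706 -0.1423  0.157 ] jaw yaw deg -64.77024229991486
```

View pics/s6.png

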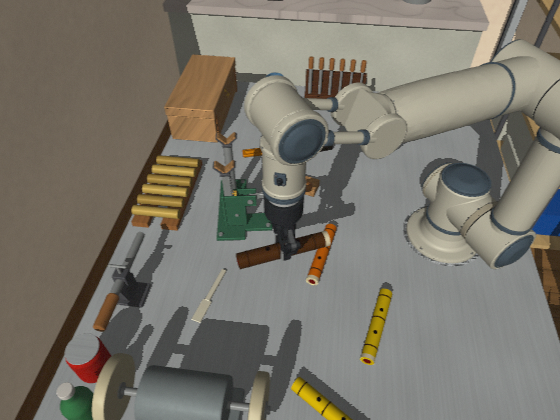

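Request:
servo_tool([
  [0.1,-0.1,0.01,-0.13],
  [0.2,-0.16,0.02,-0.26],
  [0.3,-0.18,0.03,-0.39],
  [0.4,-0.18,0.04,-0.52],
  [0.5,-0.18,0.05,-0.65],
  [0.6,-0.18,0.06,-0.78],
  [0.7,-0.18,0.07,-0.91],
  [0.75,-0.18,0.08,-1],
])

```text
clock: 10.85
tool_pos: [0.5376, 0.1595, 0.3]
eef_rot: [-0.706, 0.707, -0.03, 0.026]
wrist_force: [-0.3, 0.7, -2.0]
width: 0.0325
```

Run:
```python
from h import *
from cell import ctrl
o=ctrl.get_obs();print(o["tool_pos"],o["width"],o["qpos"]);cmd(o,st([0,0,.31]))
```

```text
[0.53764012 0.1595248  0.3000373 ] 0.032535755963559135 [ 2.28149362e-01  1.59033312e-02  1.18604677e+00 -6.62038374e-04
  1.94554356e+00  3.07916942e-01]
cmd scaled [ 0.4758 -0.0409 -0.6643] jaw yaw deg -4.584496230945424
```

Remaining turn +14.1° world → -0.235.

Request:
servo_tool([
  [0.06,-0.03,-0.08,-0.1],
  [0.15,-0.04,-0.2,-0.2],
  [0.24,-0.04,-0.33,-0.235],
  [0.33,-0.04,-0.46,-0.235],
  [0.42,-0.04,-0.58,-0.235],
  [0.475,-0.04,-0.663,-0.235],
  [0.475,-0.04,-0.663,-0.235],
  [0.475,-0.04,-0.663,-0.235],
])

```text
clock: 11.65
tool_pos: [0.6417, -0.0139, 0.3104]
eef_rot: [0.705, -0.704, -0.055, 0.059]
wrist_force: [0.6, -0.1, -2.1]
width: 0.0326
```

Run:
```python
from h import *
from cell import ctrl,optics
o=ctrl.get_obs();print(o["tool_pos"],o["width"],o["qpos"]);cmd(o,st([0,0,.2415]))
for n,(r0,r1,c0,c1) in(("side",(90,230,170,330)),("top",(60,210,270,420))):
    d=optics.get_image(n);np.savez(f"{n}7.npz",**d);cv2.imwrite(f"pics/{n}7.png",cv2.resize(d["pixels"][r0:r1,c0:c1],None,fx=4,fy=4,interpolation=cv2.INTER_CUBIC)[:,:,::-1])
```

```text
[ 0.64172747 -0.01385032  0.31044942] 0.03260241116309277 [-7.47842654e-02  2.48829540e-01  9.13662723e-01  4.32071696e-04
  1.98454425e+00 -2.36511055e-01]
cmd scaled [ 0.0054  0.2758 -0.0078] jaw yaw deg 9.276401150068226
```

View pics/side7.png

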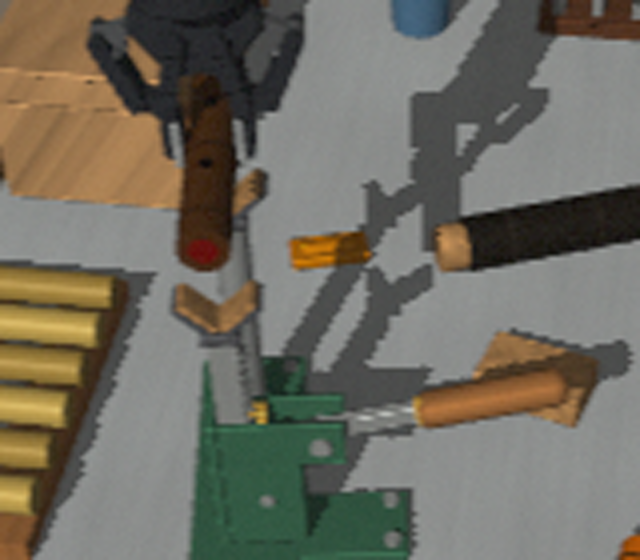

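View pics/top7.png

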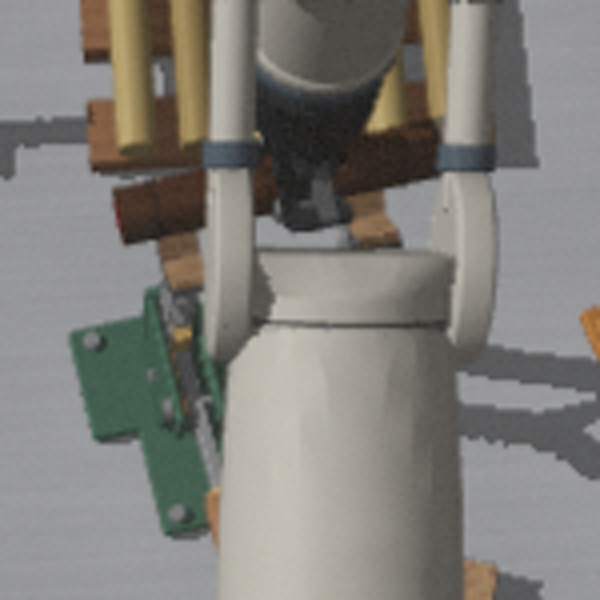

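Run:
```python
from h import *
S=load("side7");T=load("top7")
s=(170+204/4-.4,90+252/4-.4); t=(270+122/4-.4,60+218/4-.4)
X=tri(S,s,T,t);c,q=np.cos(SY),np.sin(SY);d=X-SC;print("end in stand",c*d[0]+q*d[1],-q*d[0]+c*d[1],X[2])
for z in(.30,.31,.318,.325): print(z,proj(S,st([0,.1,z])),s,proj(T,st([0,.1,z])),t)
```

```text
end in stand -0.0012976755278160598 0.10003335666579409 0.31689325127896445
0.3 [220.91603476 157.88913066] (220.6, 152.6) [299.8525953  116.23155038] (300.1, 114.1)
0.31 [220.49369397 154.8061267 ] (220.6, 152.6) [299.93098204 114.61013995] (300.1, 114.1)
0.318 [220.15161484 152.30901699] (220.6, 152.6) [299.99461875 113.29383036] (300.1, 114.1)
0.325 [219.84917508 150.10126676] (220.6, 152.6) [300.050991   112.12778423] (300.1, 114.1)
```

The end is 1 mm off the line and level. Lower in small steps.

Request:
servo_tool([
  [0.004,0.06,-0.005,0],
  [0.005,0.12,-0.006,0],
  [0.005,0.18,-0.006,0],
  [0.005,0.22,-0.006,0],
  [0.005,0.24,-0.006,0],
  [0.005,0.25,-0.006,0],
  [0.005,0.255,-0.006,0],
  [0.005,0.255,-0.006,0],
])

```text
clock: 12.55
tool_pos: [0.6436, -0.0148, 0.2507]
eef_rot: [-0.705, 0.705, 0.058, -0.057]
wrist_force: [-0.3, 0.3, -1.0]
width: 0.0325
```

Request:
servo_tool([
  [0,0.005,0,0],
  [0,0.01,0,0],
  [0,0.01,0,0],
])

```text
clock: 12.85
tool_pos: [0.6435, -0.0149, 0.2474]
eef_rot: [-0.705, 0.705, 0.057, -0.057]
wrist_force: [-0.2, 0.9, -2.0]
width: 0.0325
```

Request:
servo_tool([
  [0,0.005,0,0],
  [0,0.01,0,0],
  [0,0.01,0,0],
])

```text
clock: 13.15
tool_pos: [0.6435, -0.0148, 0.2447]
eef_rot: [0.705, -0.705, -0.057, 0.058]
wrist_force: [0.5, -0.1, -2.2]
width: 0.0328
```

Request:
servo_tool([
  [0,0.005,0,0],
  [0,0.01,0,0],
  [0,0.01,0,0],
])

```text
clock: 13.45
tool_pos: [0.6435, -0.0148, 0.2422]
eef_rot: [0.705, -0.705, -0.057, 0.058]
wrist_force: [-0.3, 0.2, -2.3]
width: 0.032
```

Request:
servo_tool([
  [0,0.004,0,0],
  [0,0.008,0,0],
  [0,0.008,0,0],
])

```text
clock: 13.75
tool_pos: [0.6435, -0.0149, 0.2417]
eef_rot: [-0.705, 0.705, 0.058, -0.057]
wrist_force: [-2.4, 0.2, 3.4]
width: 0.0328
```

Run:
```python
from h import *
from cell import ctrl,optics
o=ctrl.get_obs();print(o["tool_pos"],o["wrist_force"],o["torque"])
d=optics.get_image("side");np.savez(f"side8.npz",**d);cv2.imwrite(f"pics/side8.png",cv2.resize(d["pixels"][90:230,170:330],None,fx=4.8,fy=4.2,interpolation=cv2.INTER_CUBIC)[:,:,::-1])
```

```text
[ 0.64346097 -0.0148508   0.24171639] [-2.40571159  0.24544974  3.41691809] [-0.02997208  0.37632816  0.03682124]
```

View pics/side8.png

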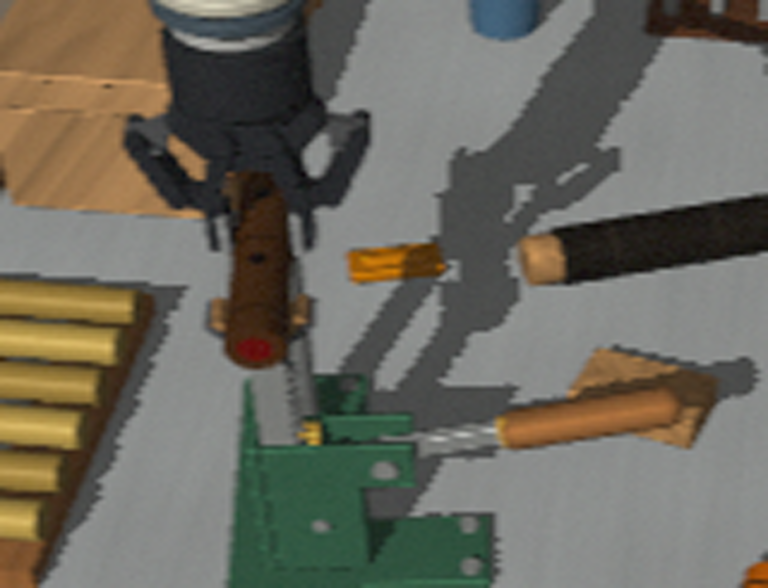

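Contact at TCP z 0.2417, as predicted; the flute sits between both V's. Release gently.

Request:
servo_tool([
  [0,-0.003,0,0],
  [0,-0.003,0,0],
  [0,-0.003,0,0],
  [0,-0.003,0,0],
], jaw=0.45, grip_force=20)

```text
clock: 14.2
tool_pos: [0.6436, -0.0148, 0.2408]
eef_rot: [0.705, -0.705, -0.057, 0.058]
wrist_force: [0.3, -0.0, -0.3]
width: 0.047
```

Request:
servo_tool([
  [0,0,0,0],
  [0,0,0,0],
  [0,0,0,0],
  [0,0,0,0],
], jaw=0.1)

```text
clock: 14.6
tool_pos: [0.6435, -0.0148, 0.2413]
eef_rot: [-0.705, 0.705, 0.058, -0.058]
wrist_force: [0.2, -0.7, 0.0]
width: 0.0771
```

Request:
servo_tool([
  [0,-0.03,0,0],
  [0,-0.08,0,0],
  [0,-0.16,0,0],
  [0,-0.28,0,0],
  [0,-0.4,0,0],
  [0,-0.5,0,0],
  [0,-0.5,0,0],
  [0,-0.5,0,0],
])

```text
clock: 15.4
tool_pos: [0.6438, -0.0149, 0.3677]
eef_rot: [-0.705, 0.705, 0.058, -0.057]
wrist_force: [0.6, -0.4, -0.5]
width: 0.077
```

Run:
```python
from h import *
from cell import ctrl,optics
o=ctrl.get_obs();print(o["clock"],o["tool_pos"],o["wrist_force"],o["width"])
for n,(r0,r1,c0,c1) in(("side",(90,230,170,330)),("top",(60,210,270,420))):
    d=optics.get_image(n);np.savez(f"{n}9.npz",**d);cv2.imwrite(f"pics/{n}9.png",cv2.resize(d["pixels"][r0:r1,c0:c1],None,fx=4,fy=4,interpolation=cv2.INTER_CUBIC)[:,:,::-1])
```

```text
15.4 [ 0.64375222 -0.01485187  0.36768124] [ 0.5718218  -0.38371233 -0.50646924] 0.07695168557545692
```

View pics/side9.png

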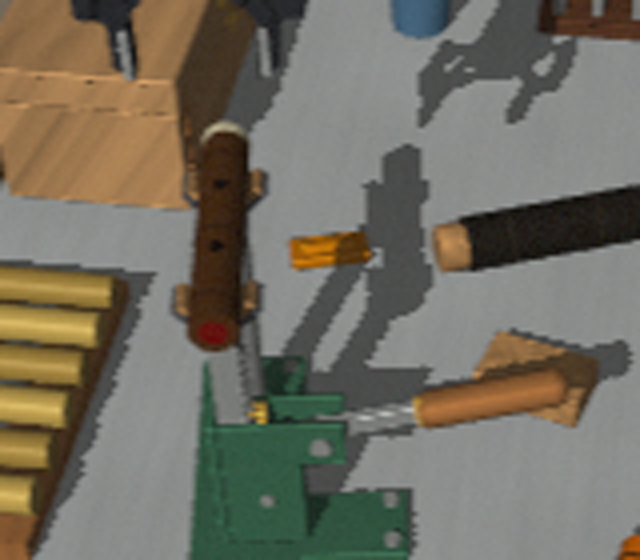

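View pics/top9.png

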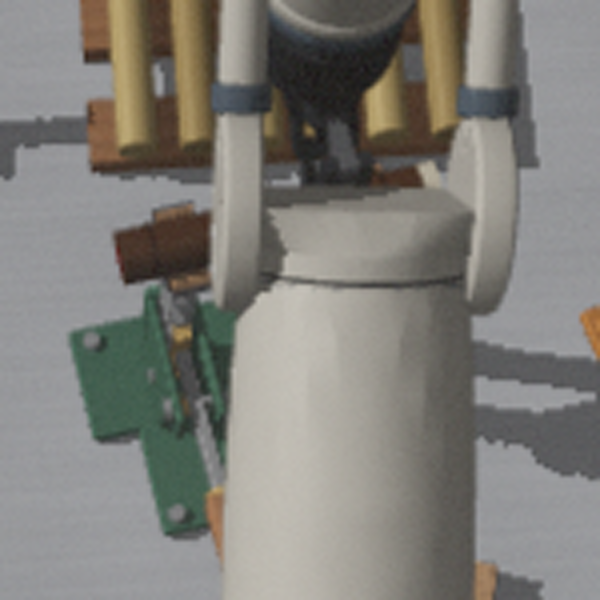

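Run:
```python
from h import *
S=load("side9");T=load("top9")
s=(170+213/4-.4,90+334/4-.4); t=(270+121/4-.4,60+255/4-.4)
X=tri(S,s,T,t);c,q=np.cos(SY),np.sin(SY);d=X-SC;print("end",c*d[0]+q*d[1],-q*d[0]+c*d[1],X[2])
print("+end side",proj(S,st([0,.1,.249])),s,"top",proj(T,st([0,.1,.249])),t)
print("ring far top edge side",proj(S,st([0,-.1,.266])),(170+224/4-.4,90+123/4-.4))
for z in(.215,.225,.235): print(z,proj(S,st([-.023,.072,z+.023])))
```

```text
end 0.0014063996699573266 0.09869684601738825 0.24789361653096362
+end side [222.98323464 172.9792794 ] (222.85, 173.1) top [299.47178203 124.10857881] (299.85, 123.35)
ring far top edge side [226.08254008 120.44530269] (225.6, 120.35)
0.215 [232.7441622  168.52987732]
0.225 [232.42270031 165.69235356]
0.235 [232.09704195 162.81778789]
```

```bash
python3 -c "
from cell import order;print(order.sign_off())"
```

```text
the job is handed in; nothing more can be done
None
```

I set the jack level and laid the flute joint in both V's, let go, and handed the job in at about 15.5 s.

- **Saddle:** it started on tooth 2, so I gave three full lever strokes, each to the stop at about 21–31 N, and let the lever spring back each time. In the side view the saddle rose one tooth per stroke and ended at the height for 225 mm, level with the fixed rest. The lever is back up.
- **Flute joint:** I gripped it at its middle, turned it to the stand's axis and lowered it until it touched both V's, at about 5 N.
- **Last checks:** seen from both cameras, the near end of the flute is 1.4 mm off the V line, at a height of 248 mm. That puts the middle about 1 mm from half way. The far end, seen in the side view only, is within half a pixel of where it should be.
- **Clear of the work:** the gripper was about 120 mm above the flute, with no force on it. I saw no contact with the other things on the bench, but did not re-measure their positions at the end.

No check failed. The only disagreement was an early colour-mask estimate of the flute's place, about 4–6 mm off across its axis. I used the edge measurements instead, which both cameras agreed on.

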